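# Fit the idler and hold back the belt tensioner

### The job

Get the dough belt's drive ready for its new belt: set the loose idler module on the drive head's plate and slide it, roller end first, under the lips of the shoe until it is fully home against the stop and the detent has sprung up behind it. Then push the sprung tensioner arm, by its roller or bar, away from the robot past the pawl's click and about a centimetre further, clear of the pawl, and finish still holding it there against its spring with the fingers (do not let it fall back onto the pawl). Leave the other things on the table where they are.

Things in the scene. Friction and masses are not known exactly. Their poses are not given: they have to be found in the camera images.
- drive_head: Fixed drive head: aluminium plate, x -130..170, y -55..55 mm, 12 mm thick; origin on the table, on the shoe's centre line; x runs into the shoe, away from the robot, z up. Plate top (z = 12 mm) is the floor that the module slides on. A bare landing spans x -130..-32, then the flared mouth and the shoe. Driven pulley, 52 mm diameter, top at z = 56 mm, at x = 138 mm.
- shoe_mouth (a point): On the shoe's floor, where its lips begin: drive_head x = 0, y = 0, z = 12 mm. Shoe: x 0..106 mm, side walls 52 mm apart inside; lips 42 mm apart, undersides 9.5 and tops 14 mm above the floor (z = 26 mm). Before it, x -32..0, flared guide walls 10 mm high without lips, 60 mm apart at the outer end.
- shoe_home (a point): Where the module's origin lies when home: drive_head x = 60, y = 0, z = 12 mm. The foot's front edge then meets the end stop (face at x = 100 mm, 16 mm high); play about 1 mm along x and 2 mm to either side.
- detent (a joint): Sprung detent ball in the shoe's floor at drive_head x = 13.5, y = 0, standing 3 mm proud. Value: how far it is pressed down, m: 0 = up, about 0.003 while the module's foot passes over it (sliding in takes under 10 N). It springs up again right behind the foot when the module is home.
- idler_module: Loose module, about 0.35 kg, standing on its foot; origin under the foot's centre, x towards its roller, z up. Steel foot 80 (x) x 48 (y) x 8 mm; square grip post 28 x 28 mm at x = -20 mm, z 8..58 mm; upright white roller, 36 mm diameter, at x = 18 mm. Foot runs under the shoe's lips, post and roller between them. It starts with the roller end roughly away from the robot.
- idler_roller (a point): Centre of the top of the module's roller: x = 18, y = 0, z = 50 mm in the module's frame. With the module home it lies at x = 78 mm, y = 0 of drive_head.
- tensioner: Fixed tensioner unit right (-y) of the drive head: aluminium plate x -95..95, y -100..110 mm, 12 mm thick; origin on the table, x away from the robot, z up. The arm's vertical pivot is at x = 20, y = 45 mm. The pawl, a small dark spring slider, sits near x = 32, y = 100 mm, 35 mm high.
- tension_arm (a joint): Arm angle q, rad: 0 at rest, grows counter-clockwise seen from above, end stop 0.70. The line pivot to roller points (-115 deg + q) from the tensioner's x axis: pushing the roller away from the robot raises q. Spring at the roller: 3 N at 0, 9 N at 0.5, plus up to 5 N from the pawl. Clicks at about 0.43; if let go it is caught at 0.41. Clear of the pawl: above 0.45.
- tension_roller (a point): Centre of the top of the upright white roller at the arm's end: 120 mm from the pivot, 78 mm above the table. The arm's bar is 18 mm wide, z 22..32 mm. Roller 32 mm diameter, z 32..78 mm; it can be pushed with closed fingers or pinched from above.
- pawl (a joint): How far the arm's heel pin has pushed the pawl slider back, m: 0 = out, rises to about 0.007 as the pin rides up its ramp, snaps back to 0 at the click.
- spare_roller: Bystander: loose plain roller without foot, 40 mm diameter, 58 mm high, standing; origin under its centre.
- wrench: Bystander: open-ended wrench, 170 mm, lying on the table.
- grease_jar: Bystander: grey jar with a white cap, 60 mm diameter, 60 mm high; origin under its centre.
- cake_tin: Bystander: round steel baking pan with two side handles, 170 mm diameter, 50 mm high; origin under its centre.
- bowl: Bystander: steel bowl, 170 mm diameter, 70 mm high; origin under its centre.
- spatula: Bystander: spatula, 240 mm, lying on the table.

How it is judged (in metres and radians):
On the way, in this order (a step that is already met when the one before it is completed fails the run):
1. the idler module is home in the shoe with the detent up behind it (x of idler_roller in the frame of drive_head between 0.075 and 0.081 m and y of idler_roller in the frame of drive_head between -0.004 and 0.004 m and z of idler_module in the frame of drive_head between 0.009 and 0.0155 m and angle between the x axis of idler_module and the x axis of drive_head, either way round below 0.08 rad and value of joint detent below 0.0012 m), for 0.2 s.
2. the tensioner arm is pushed past the pawl's click, clear of the pawl (value of joint tension_arm above 0.45 rad and value of joint pawl below 0.0015 m), for 0.2 s.
At the end, for the whole second after the job is handed in: Module home roller end first (within 3 mm of the stop, 4 mm of the centre line, 0.08 rad, foot on the floor, detent up); the fingers hold the arm still past 0.45 rad (pawl catches at 0.41), pawl out, pressing with over 3 N (all of step 1 and all of step 2 and contact force between the fingers and tensioner above 3 N and velocity of joint tension_arm between -0.1 and 0.1 rad/s and linear speed of idler_module below 0.02 m/s); the arm keeps its last pose, push and grip.
It fails at once if a bystander is moved by more than 25 mm (distance of any of spare_roller, wrench, grease_jar, cake_tin, bowl, spatula from where it was at the start of the episode above 0.025 m).
It also fails if it takes over 64 s, if anything falls off the work surface, if the arm or the gripper's body presses on something with over 40 N, if the wrist force passes 120 N, or if a joint passes its speed limit or range.

### The arm

A 6-joint arm with a two-finger parallel gripper is mounted at the origin on the work surface. World frame = base frame: x ahead of the robot, y to its left, z up, the work surface at z = 0. Lengths are in m, angles in degrees, forces in N, time in s.
With the tool pointing down it reaches from about 0.35 to 0.95 m from the base axis. Payload 17.4 kg.
Tool frame: the origin (TCP) lies at the very end of the fingers, on their centre line; the grasp point (between the pads) lies 19 mm behind it; z points along the fingers, y is the direction in which the jaws open and shut (so a half turn about z gives the same grasp; the last joint's range is limited). The gripper opens to 93 mm and grips with 3 to 60 N. Pads are 15 mm wide; open, the fingers measure 128 mm over their backs; the gripper's body (75 mm by 188 mm) begins 65 mm behind the grasp point.
Start: joints at [62.12, 6.646, 82.598, -0, 90.757, -2.166], TCP at [0.293, 0.608, 0.219] pointing down, gripper open.
Joint ranges: [-162.19, 162.19], [-47.58, 125.68], [4.15, 143.07], [-65.23, 245.23], [0.69, 171.88], [-170.13, 170.13]. Speed limits (degrees/s): [108.29, 108.29, 127.2, 180, 180, 180].

### API

Orientations are given as a 3x3 rotation matrix whose columns are the frame's x, y, z axes.
In Python, from plant import arm, solve_ik, monitor, read_camera gives the robot as it stands. Calls block until the motion is done:
- arm.reach(position, orientation): joint-space move of the TCP to a pose.
- arm.servo_line(position, rotation=None, speed=0.15, force_limit=None): straight line of the TCP; rotation=None keeps the orientation; speed is the mean speed in m/s. With force_limit (N) it stops when the force on the tool has changed by that much, and returns True; else False.
- arm.goto_joints(angles): joint-space move.
- arm.open_gripper() and arm.clamp(grasp_force=None): open the fingers fully, or close them until they stop; grasp_force is the grip in N (None keeps the last).
- arm.wait(seconds).
- solve_ik(position, orientation): joint angles nearest the present ones, or None.
- monitor.state(): the state.
- read_camera(name): name is "scene" or "top"; returns a dict with "frame" (420x560x3 uint8, red, green, blue), "range_z" (420x560 float32, m along the optical axis (not along the pixel's ray), 0 where there is no reading), "intrinsics" (3x3 intrinsics, pixels), "k1" (the pictures are not rectified: a ray, as slopes to the right and down, at radius r is drawn at 1 + k1 r^2 times it, then the intrinsics apply), "origin" and "orientation" of the camera in the world. Camera axes: x right, y down, z forward; pixel columns grow to the right and rows downward; lengths in m; the calibration is good to about 2 mm. A picture is of the moment at which its call begins.
A pose or a line that the arm cannot do raises arm.PlanningError and nothing moves.
- arm.close_job(): hands the job in, once; it reports no verdict.
The state is a dict: "clock": time; "joints": joint angles; "joint_velocities": joint speeds; "joint_torque": joint torques, N m; "ee_pos": TCP position; "eef_rot": TCP orientation; "contact_force": force on the tool from outside, world axes, zero at the start; "wrist_torque": the same for the moment, N m; "gripper_width": finger opening in m.
Only numpy, scipy, OpenCV 4.12 (cv2) and the standard library are available. Lean on these libraries where they do the work, as an engineer would, in place of code of your own. Each camera call takes 0.05 s, during which the arm holds its last target.

## Working session

There is one attempt and no reset: what is moved stays moved. The work goes in short steps, each a Python script; the robot and the scene stay as the last script left them, time stands still between calls to the robot, and variables do not carry over. Pictures are saved under pics/ and viewed, and the job is handed in when it is done.

```bash
mkdir -p pics; ls; cat > h.py <<'E'
import numpy as np, cv2, pickle
def save(c,name):
    cv2.imwrite('pics/'+name+'.png',c['frame'][:,:,::-1]); pickle.dump(c,open(name+'.pkl','wb'))
def load(name): return pickle.load(open(name+'.pkl','rb'))
def ray(c,u,v):
    K=np.array(c['intrinsics']); xd=(u-K[0,2])/K[0,0]; yd=(v-K[1,2])/K[1,1]
    rd=np.hypot(xd,yd); r=rd
    for _ in range(30): r=rd/(1+c['k1']*r*r)
    s=r/rd if rd>0 else 1
    return np.array([xd*s,yd*s,1])
def px2z(c,u,v,z):
    R=np.array(c['orientation']);o=np.array(c['origin']); d=R@ray(c,u,v); t=(z-o[2])/d[2]; return o+t*d
def pxd(c,u,v):
    R=np.array(c['orientation']);o=np.array(c['origin']); return o+R@(ray(c,u,v)*c['range_z'][int(v),int(u)])
def cloud(c):
    K=np.array(c['intrinsics']);v,u=np.mgrid[0:420,0:560].astype(float)
    xd=(u-K[0,2])/K[0,0]; yd=(v-K[1,2])/K[1,1]; rd=np.hypot(xd,yd); r=rd.copy()
    for _ in range(30): r=rd/(1+c['k1']*r*r)
    s=r/np.maximum(rd,1e-9); d=np.stack([xd*s,yd*s,np.ones_like(s)],-1)*c['range_z'][...,None]
    return d@np.array(c['orientation']).T+np.array(c['origin'])
def proj(c,p):
    R=np.array(c['orientation']);o=np.array(c['origin']);q=R.T@(np.array(p)-o); x,y=q[:2]/q[2]; s=1+c['k1']*(x*x+y*y); K=np.array(c['intrinsics'])
    return K[0,0]*x*s+K[0,2],K[1,1]*y*s+K[1,2]
E
python3 - <<'E'
from plant import *
from h import *
for n in('top','scene'):
    c=read_camera(n); save(c,n+'0'); print(n,c['intrinsics'],c['k1'],c['origin'],c['orientation'])
print(monitor.state())
E
```

```text
pics
top [[525.30032237   0.         278.90365791]
 [  0.         525.30032237 202.77756472]
 [  0.           0.           1.        ]] -0.15240099758637574 [0.35915063 0.02955202 1.5649018 ] [[-0.01334126 -0.98962555  0.1430499 ]
 [-0.99986705  0.01186206 -0.01118831]
 [ 0.00937537 -0.14318015 -0.98965224]]
scene [[388.85135021   0.         278.59784921]
 [  0.         388.85135021 215.00858583]
 [  0.           0.           1.        ]] 0.032934701991450224 [1.06735985 0.64377364 0.69627674] [[-7.70665937e-01  3.88039130e-01 -5.05469730e-01]
 [ 6.37239092e-01  4.68547093e-01 -6.11874139e-01]
 [-5.94735878e-04 -7.93655628e-01 -6.08366987e-01]]
{'clock': 0.1, 'joints': array([ 6.21212656e+01,  6.67124433e+00,  8.26321057e+01, -1.46338072e-04,
        9.07590932e+01, -2.16375361e+00]), 'joint_velocities': array([-0.04488481, -0.05766384, -0.05824184, -0.01559163,  0.00253536,
        0.07019279]), 'joint_torque': array([ 2.36649765e-03, -7.22888732e+01, -6.23875737e+01,  7.81111093e-02,
        2.26294465e-02, -1.63924897e-04]), 'ee_pos': array([0.29277286, 0.60798027, 0.21797854]), 'eef_rot': array([[-9.00963581e-01,  4.33894422e-01, -5.07353127e-04],
       [ 4.33894716e-01,  9.00963065e-01, -9.64545534e-04],
       [ 3.85955022e-05, -1.08915824e-03, -9.99999406e-01]]), 'contact_force': array([ 0.01599753, -0.40051897,  0.09608924]), 'wrist_torque': array([ 0.02053928, -0.03474186, -0.04849202]), 'gripper_width': 0.09261989494634155}
```

View pics/top0.png

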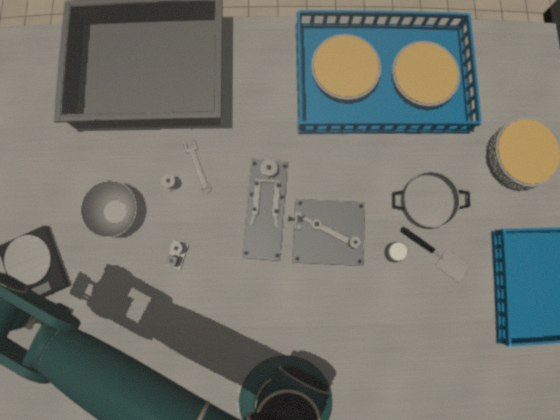

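View pics/scene0.png

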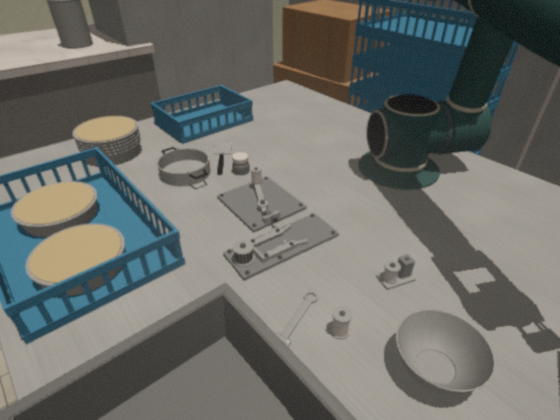

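```bash
python3 - <<'E'
from h import *
c=load('top0'); f=cv2.resize(c['frame'][100:300,180:420],None,fx=3.3,fy=3,interpolation=cv2.INTER_CUBIC); f=cv2.resize(c['frame'][100:300,180:420],(720,600),interpolation=cv2.INTER_CUBIC)
cv2.imwrite('pics/top0c.png',f[:,:,::-1])
E
```

```text
(no output)
```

View pics/top0c.png

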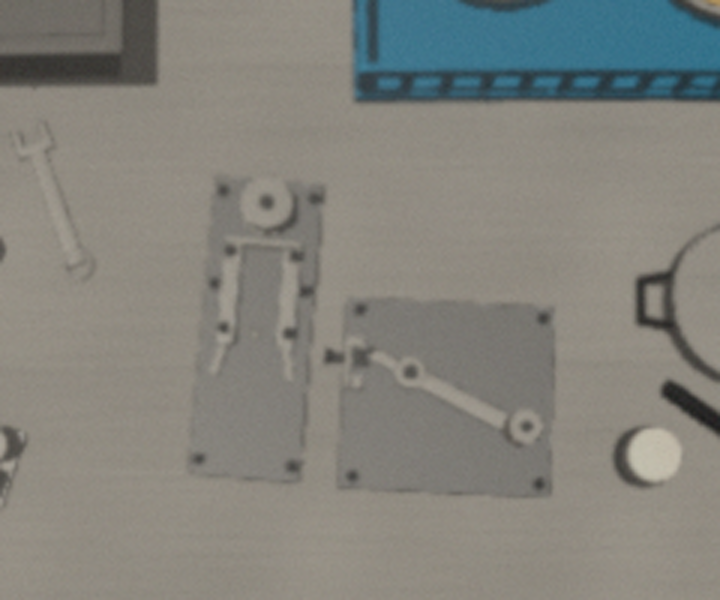

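```bash
python3 - <<'E'
from h import *
c=load('top0'); 
def crop(c,u0,u1,v0,v1,k): return cv2.resize(c['frame'][v0:v1,u0:u1],None,fx=k,fy=k,interpolation=cv2.INTER_CUBIC)[:,:,::-1]
cv2.imwrite('pics/mod_top.png',crop(c,155,205,230,280,12))
s=load('scene0')
cv2.imwrite('pics/mod_sc.png',crop(s,365,435,240,300,10))
def rig(P,W):
    P=np.array(P);W=np.array(W)[:,:2];a=P-P.mean(0);b=W-W.mean(0)
    th=np.arctan2((a[:,0]*b[:,1]-a[:,1]*b[:,0]).sum(),(a*b).sum()); R=np.array([[np.cos(th),-np.sin(th)],[np.sin(th),np.cos(th)]])
    t=W.mean(0)-R@P.mean(0); print(np.degrees(th),t,'res mm',((P@R.T+t-W)*1e3).round(1).tolist()); return th,t
g=lambda L:[px2z(c,180+u/3-1/3,100+v/3-1/3,.012) for u,v in L]
print('drive');rig([(-.130,.055),(-.130,-.055),(.170,.055),(.170,-.055)],g([(189,473),(301,481),(216,177),(324,186)]))
print('tens');rig([(-.095,.110),(-.095,-.100),(.095,.110),(.095,-.100)],g([(338,487),(551,496),(347,298),(554,306)]))
X=cloud(c);d=(X[...,2]>.02)&(X[...,2]<.1)
for n,(u,v) in dict(troller=(355,242),pulley=(269,168),mroller=(177,246),mpost=(180,252)).items(): print(n,pxd(c,u,v))
E
```

```text
drive
-5.331468299181731 [0.54611163 0.05397729] res mm [[-0.6, -0.2], [-1.7, 0.3], [1.0, 0.3], [1.3, -0.4]]
tens
-3.1887596339060735 [ 0.49468067 -0.14064728] res mm [[-0.9, -0.3], [-0.3, 0.1], [1.2, 1.2], [0.1, -1.0]]
troller [ 0.45852647 -0.2017339   0.08123538]
pulley [0.67952762 0.04012082 0.06117504]
mroller [0.45547131 0.30959253 0.04692376]
mpost [0.43787746 0.30019125 0.04955932]
```

View pics/mod_top.png

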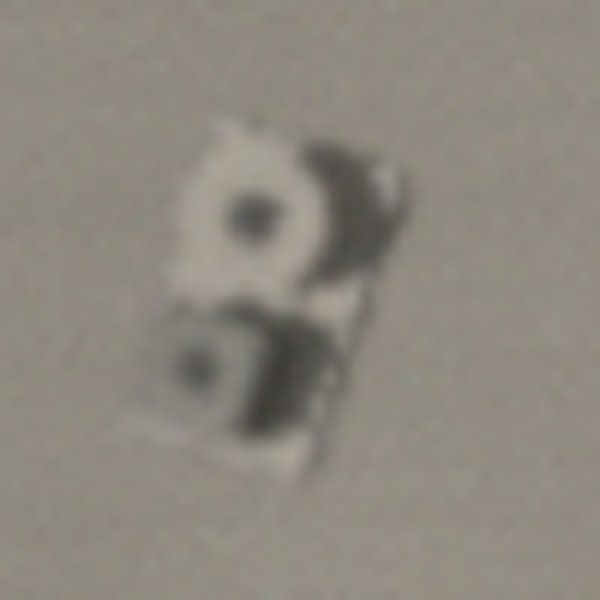

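View pics/mod_sc.png

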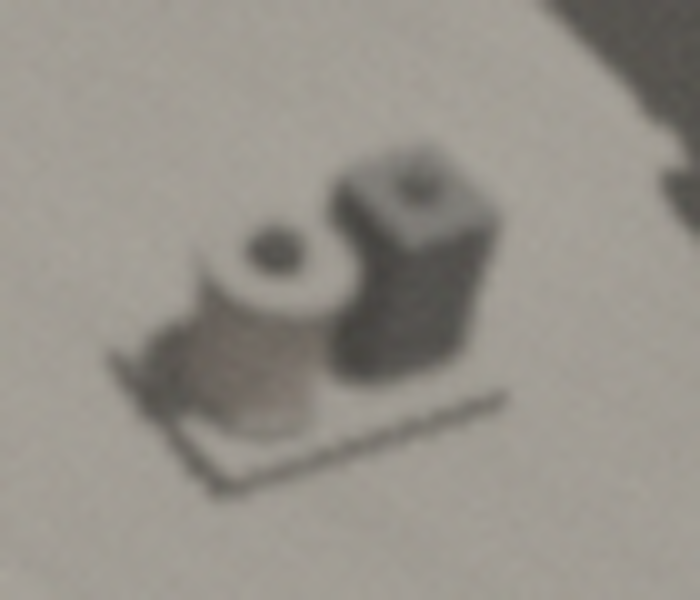

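```bash
python3 - <<'E'
from h import *
from plant import *
c=load('top0'); s=load('scene0')
k=lambda u,v,n,u0,v0:(u0+(u+.5)/n-.5,v0+(v+.5)/n-.5)
r=px2z(c,*k(254,217,12,155,230),.050);p=px2z(c,*k(198,369,12,155,230),.058)
r2=px2z(s,*k(275,249,10,365,240),.050);p2=px2z(s,*k(417,186,10,365,240),.058)
for a,b in((r,p),(r2,p2)):
    d=a-b; th=np.arctan2(d[1],d[0]); print(a[:2],b[:2],np.hypot(*d[:2]),np.degrees(th))
print('pulley',px2z(c,*k(267,202,3,180,100),.056),'troller',px2z(c,*k(524,427,3,180,100),.078),'pivot',px2z(c,*k(410,372,3,180,100),.035))
X=cloud(c)
for (u,v) in((262,230),(262,245),(310,250),(200,300),(220,230)): print(X[v-2:v+3,u-2:u+3,2].mean())
th=np.radians(-5.33);t=np.array([.5461,.0540]);R=np.array([[np.cos(th),-np.sin(th)],[np.sin(th),np.cos(th)]])
# overlays of head features on both
for cam,im,b,n in((c,'ovt',(230,140,310,270),8),(s,'ovs',(210,200,350,280),5)):
    u0,v0,u1,v1=b;f=cv2.resize(cam['frame'][v0:v1,u0:u1],None,fx=n if n<8 else 4.5,fy=n if n<8 else 4.5,interpolation=cv2.INTER_CUBIC)[:,:,::-1].copy();n=n if n<8 else 4.5
    def L(pts,col):
        q=[]
        for x,y,z in pts:
            w=R@np.array([x,y])+t;u,v=proj(cam,[*w,z]);q.append([(u+.5-u0)*n-.5,(v+.5-v0)*n-.5])
        cv2.polylines(f,[np.int32(np.round(q))],False,col,1,cv2.LINE_AA)
    L([(-.13,-.055,.012),(-.13,.055,.012),(.17,.055,.012),(.17,-.055,.012),(-.13,-.055,.012)],(0,0,255))
    for sg in(1,-1): L([(0,sg*.021,.026),(.1,sg*.021,.026)],(0,255,0)); L([(-.032,sg*.030,.022),(0,sg*.026,.022)],(255,0,0))
    L([(.1,-.02,.028),(.1,.02,.028)],(255,255,0))
    a=np.linspace(0,6.3,40);L([(.138+.026*np.cos(i),.026*np.sin(i),.056) for i in a],(0,0,255))
    cv2.imwrite('pics/%s.png'%im,f)
E
```

```text
[0.45059971 0.31275525] [0.41381309 0.32447817] 0.038609354740904434 -17.67570962304425
[0.44725317 0.30912518] [0.41228709 0.32135006] 0.037041523855962113 -19.27070385488456
pulley [0.68363789 0.04110406 0.056     ] troller [ 0.45877379 -0.20032711  0.078     ] pivot [ 0.51711879 -0.09662132  0.035     ]
0.07478090077791433
0.01234047140882634
0.01177349390846267
-0.0001879083185480912
0.0003920340772516262
```

View pics/ovt.png

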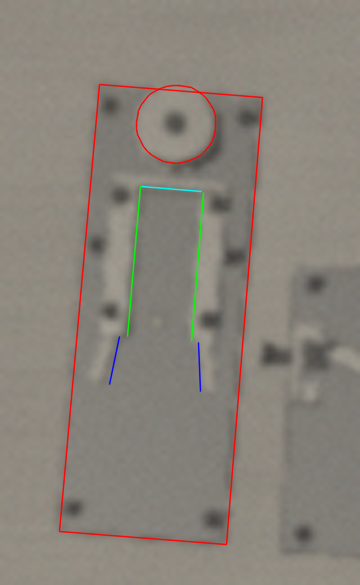

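View pics/ovs.png

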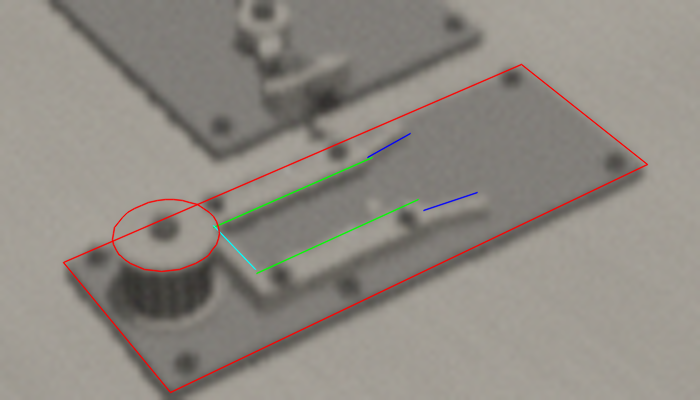

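```bash
cat >> h.py <<'E'
def Rd(yaw,flip=False):
    a=np.radians(yaw); x=np.array([np.cos(a),np.sin(a),0]); 
    if flip:x=-x
    z=np.array([0,0,-1.]); return np.stack([x,np.cross(z,x),z],1)
E
python3 - <<'E'
from h import *
from plant import *
P=np.array([.413,.323])
for fl in(0,1):
    print(solve_ik([*P,.12],Rd(-18.2,fl)),solve_ik([.586,.05,.032],Rd(-5.3,fl)),solve_ik([.41,-.2,.05],Rd(0,fl)))
R=Rd(-18.2,True)
arm.reach([*P,.13],R)
print(arm.servo_line([*P,.021],speed=.1,force_limit=8), monitor.state()['ee_pos'])
arm.clamp(25); s=monitor.state(); print(s['gripper_width'],s['contact_force'],s['clock'],s['ee_pos'])
arm.servo_line([*P,.075],speed=.1); s=monitor.state();print(s['gripper_width'],s['contact_force'],s['ee_pos'])
for n in('top','scene'): save(read_camera(n),n+'1')
E
```

```text
[ 3.52406192e+01 -9.88530188e+00  1.07997572e+02 -2.54444375e-14
  8.18877296e+01  1.43440619e+02] [ 2.39190734e+00  2.45636640e+00  1.04878079e+02 -2.54444375e-14
  7.26655550e+01  9.76919073e+01] [-2.92077937e+01 -1.61100295e+01  1.19898061e+02 -2.54444375e-14
  7.62119681e+01  6.07922063e+01]
[ 3.52406192e+01 -9.88530188e+00  1.07997572e+02 -2.54444375e-14
  8.18877296e+01 -3.65593808e+01] [ 2.39190734e+00  2.45636640e+00  1.04878079e+02 -2.54444375e-14
  7.26655550e+01 -8.23080927e+01] [-2.92077937e+01 -1.61100295e+01  1.19898061e+02 -2.54444375e-14
  7.62119681e+01 -1.19207794e+02]
False [0.4133431  0.32321283 0.02168159]
0.027729041626034616 [1.26473212 0.71656676 0.48553637] 3.5917 [0.41300703 0.32304528 0.02100869]
0.02776597155331228 [ 0.37909809 -0.42870314 -3.50747321] [0.41277026 0.32284139 0.07446844]
```

```bash
python3 - <<'E'
from h import *
a=load('top1')['frame'][210:300,140:230];b=load('scene1')['frame'][190:310,340:460]
cv2.imwrite('pics/held.png',np.hstack([cv2.resize(a,(400,400),interpolation=2),cv2.resize(b,(400,400),interpolation=2)])[:,:,::-1])
E
```

```text
(no output)
```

View pics/held.png

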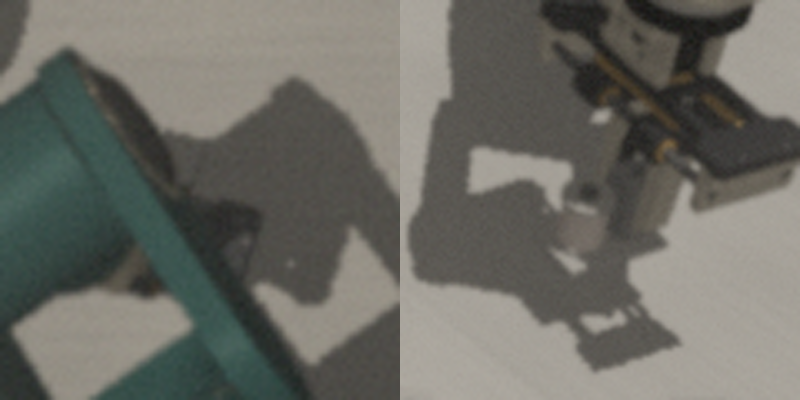

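```bash
python3 - <<'E'
from h import *
c=load('scene1'); 
f=cv2.resize(c['frame'][225:275,375:425],(600,600),interpolation=2);cv2.imwrite('pics/rl.png',f[:,:,::-1])
print(px2z(c,396.4,247,.1035), np.array([.4128,.3228])+.038*np.array([np.cos(np.radians(-18.2)),np.sin(np.radians(-18.2))]))
E
```

```text
[0.44577478 0.30848746 0.1035    ] [0.44889894 0.31093127]
```

View pics/rl.png

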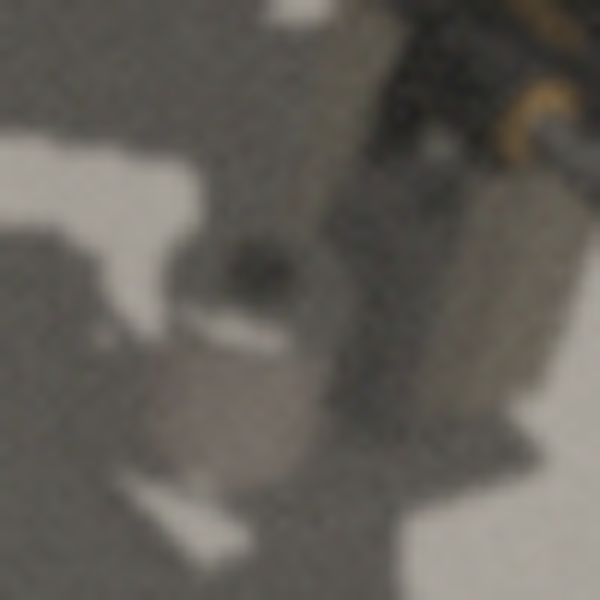

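```bash
cat >> h.py <<'E'
TH=-5.33; T=np.array([.5458,.0530])
def D(x,y=0,th=TH):
    a=np.radians(th); return T+np.array([np.cos(a)*x-np.sin(a)*y,np.sin(a)*x+np.cos(a)*y])
def st(tag=''):
    from plant import monitor
    s=monitor.state(); print(tag,'t',round(s['clock'],2),'p',s['ee_pos'].round(4),'F',s['contact_force'].round(1),'M',s['wrist_torque'].round(2),'w',round(s['gripper_width'],4)); return s
E
python3 - <<'E'
from h import *
from plant import *
R=Rd(TH,True)
arm.servo_line([.4128,.3228,.12],speed=.15)
arm.reach([*D(-.103),.12],R); st()
arm.servo_line([*D(-.103),.040],speed=.1); st()
print(arm.servo_line([*D(-.103),.028],speed=.02,force_limit=3)); st()
for n in('top','scene'): save(read_camera(n),n+'2')
s=load('scene2');cv2.imwrite('pics/pl.png',np.hstack([cv2.resize(load('top2')['frame'][150:290,220:320],(400,560),interpolation=2),cv2.resize(s['frame'][160:300,230:330],(400,560),interpolation=2)])[:,:,::-1])
E
```

```text
t 5.86 p [0.4432 0.0632 0.1195] F [-0.8  0.  -4. ] M [ 0.06  0.05 -0.  ] w 0.028
 t 6.81 p [0.4436 0.0626 0.0407] F [ 0.4  0.6 -3.5] M [ 0.07  0.11 -0.05] w 0.0282
True
 t 7.24 p [0.4435 0.0626 0.0327] F [2.5 0.3 2. ] M [ 0.05 -0.21  0.02] w 0.0276
```

View pics/pl.png

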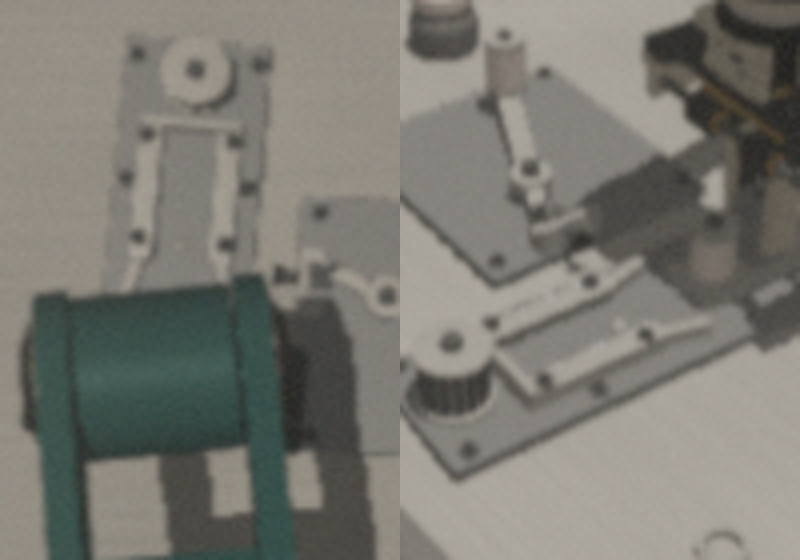

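```bash
python3 - <<'E'
from h import *
from plant import *
arm.open_gripper(); arm.wait(.2); arm.servo_line([*D(-.101),.033],speed=.03); arm.clamp(15); st('regrip')
for x in(-.075,-.05,-.03):
    print(arm.servo_line([*D(x),.033],speed=.03,force_limit=15)); st(x)
s=read_camera('scene');save(s,'scene3');cv2.imwrite('pics/sl.png',cv2.resize(s['frame'][160:300,210:350],(600,600),interpolation=2)[:,:,::-1])
E
```

```text
regrip t 9.95 p [0.4452 0.0624 0.033 ] F [-1.1  0.2 -0.1] M [ 0.07 -0.05  0.01] w 0.028
False
-0.075 t 10.97 p [0.4714 0.0599 0.033 ] F [0.6 0.6 0.3] M [ 0.02 -0.05 -0.03] w 0.0281
False
-0.05 t 11.95 p [0.4962 0.0576 0.033 ] F [-1.5  0.2  1.6] M [0.08 0.37 0.01] w 0.028
True
-0.03 t 12.21 p [0.4972 0.0576 0.033 ] F [1.8 0.2 3.2] M [ 0.06 -0.38  0.04] w 0.0283
```

View pics/sl.png

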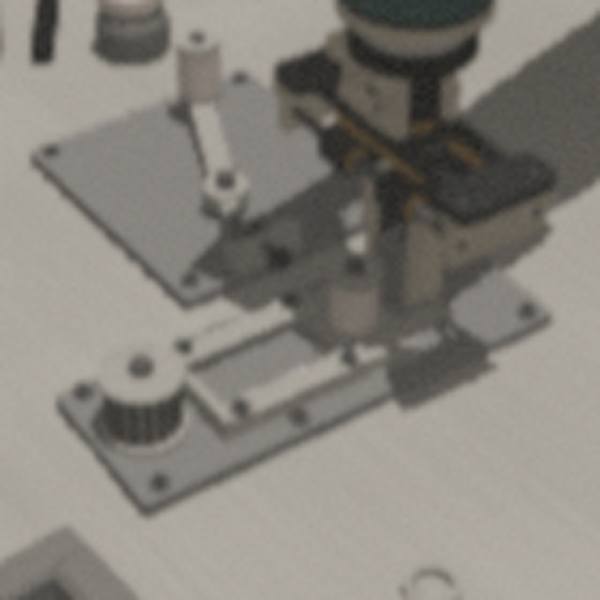

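```bash
python3 - <<'E'
from h import *
from plant import *
for x in(-.044,-.03,-.01,.02,.034):
    print(arm.servo_line([*D(x),.033],speed=.02,force_limit=30)); st(x)
E
```

```text
False
-0.044 t 12.69 p [0.502  0.0571 0.0329] F [-0.4 -0.4  2.6] M [0.19 0.08 0.05] w 0.0275
False
-0.03 t 13.54 p [0.5158 0.0558 0.033 ] F [-3.4  0.5  3.6] M [0.16 0.6  0.05] w 0.028
False
-0.01 t 14.69 p [0.5357 0.0539 0.0329] F [-3.7 -0.   3.1] M [0.14 0.6  0.07] w 0.0282
False
0.02 t 16.34 p [0.5657 0.0511 0.0329] F [-1.2  0.5 -0.7] M [0.1  0.32 0.02] w 0.0279
False
0.034 t 17.19 p [0.5798 0.0498 0.033 ] F [ 0.8 -0.7 -1.4] M [0.08 0.   0.03] w 0.0281
```

```bash
python3 - <<'E'
from h import *
from plant import *
print(arm.servo_line([*D(.048),.033],speed=.015,force_limit=14)); s=st('stop')
e=s['ee_pos'][:2]-T; a=np.radians(TH); print('drive x,y of post',e@[np.cos(a),np.sin(a)],e@[-np.sin(a),np.cos(a)])
arm.wait(.3); st()
save(read_camera('scene'),'scene4')
E
python3 -c "
from h import *
s=load('scene4');cv2.imwrite('pics/hm.png',cv2.resize(s['frame'][190:290,210:330],(720,600),interpolation=2)[:,:,::-1])"
```

```text
True
stop t 17.8 p [0.5876 0.0492 0.0329] F [-1.6 -0.1  4. ] M [ 0.15  0.21 -0.02] w 0.0278
drive x,y of post 0.04193338436275415 0.00014452479556975551
 t 18.1 p [0.5876 0.0492 0.0329] F [-1.1  0.5  5.2] M [ 0.17  0.03 -0.06] w 0.0277
```

View pics/hm.png

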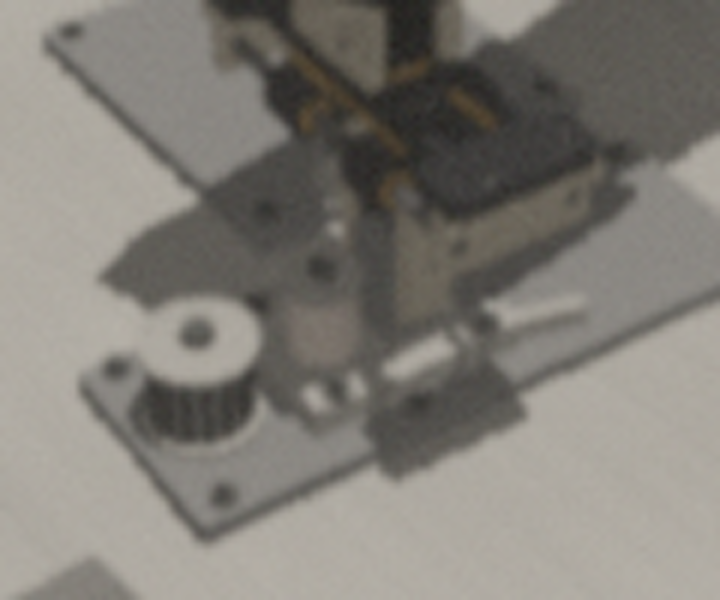

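```bash
python3 - <<'E'
from h import *
from plant import *
arm.open_gripper(); arm.wait(.2)
p=monitor.state()['ee_pos']; arm.servo_line([p[0],p[1],.14],speed=.15)
arm.reach([.400,-.202,.14],Rd(0,True)); arm.clamp(20); st()
for n in('top','scene'): save(read_camera(n),n+'5')
cv2.imwrite('pics/h5.png',np.hstack([cv2.resize(load('top5')['frame'][140:280,220:320],(400,560),interpolation=2),cv2.resize(load('scene5')['frame'][190:290,210:330],(400,560),interpolation=2)])[:,:,::-1])
c=load('scene5');cv2.imwrite('pics/s5.png',cv2.resize(c['frame'][150:300,200:350],(600,600),interpolation=2)[:,:,::-1])
E
```

```text
t 22.99 p [ 0.4   -0.202  0.14 ] F [-0.3 -0.7  0.2] M [ 0.05 -0.   -0.03] w 0.0007
```

View pics/h5.png

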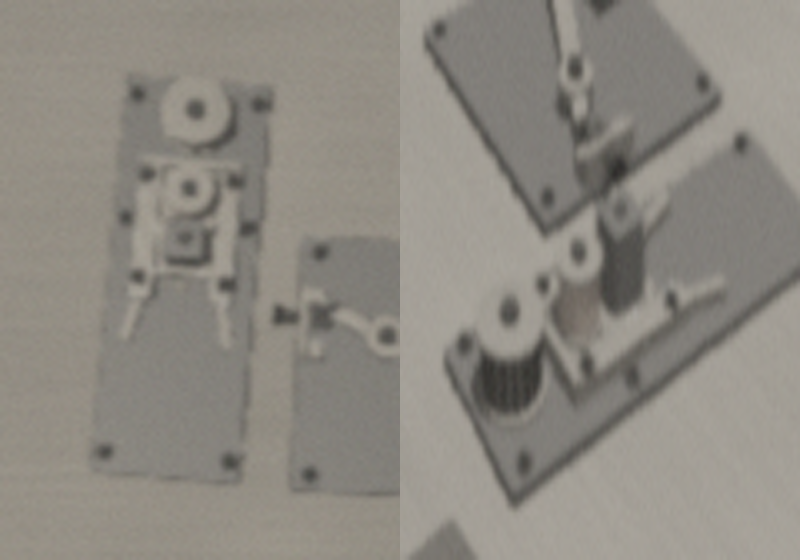

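View pics/s5.png

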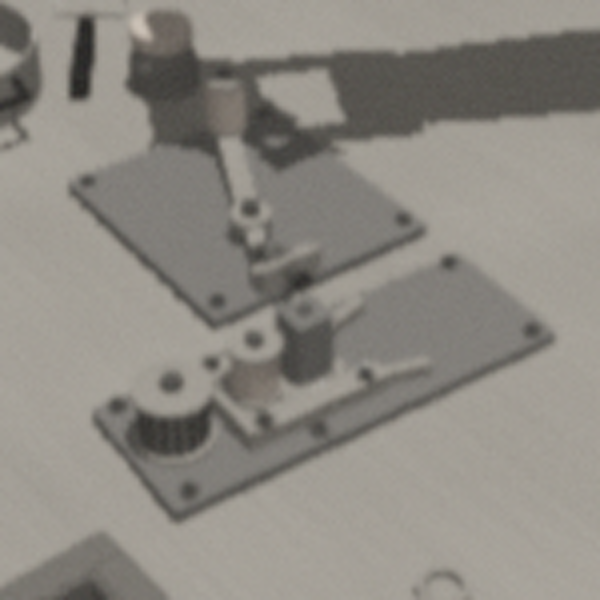

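```bash
python3 - <<'E'
from h import *
c=load('top5'); s=load('scene5')
f=c['frame'][160:240,240:300]; cv2.imwrite('pics/z5.png',cv2.resize(f,(600,800)[:1]+(800,) if 0 else (450,600),interpolation=2)[:,:,::-1])
k=lambda u,v,n,u0,v0:(u0+(u+.5)/n-.5,v0+(v+.5)/n-.5)
def rep(c,r,p,q):
    r,p,q=px2z(c,*r,.062)[:2],px2z(c,*p,.070)[:2],px2z(c,*q,.056)[:2]
    a=np.radians(TH);e=np.array([np.cos(a),np.sin(a)]);n=np.array([-e[1],e[0]])
    for nm,w in(('roller',r),('post',p)): print(nm,'rel pulley',.138+(w-q)@e,(w-q)@n,'abs',(w-T)@e,(w-T)@n)
    d=r-p;print('yaw diff',np.degrees(np.arctan2(d[1],d[0]))-TH,np.hypot(*d))
rep(c,k(190,187,4,220,140),k(185,239,4,220,140),k(196,109,4,220,140))
rep(s,k(255,339,4,200,150),k(306,308,4,200,150),k(171,381,4,200,150))
E
```

```text
roller rel pulley 0.07871106833320463 -0.0006078975727048588 abs 0.07942149690456592 0.0005044515799010841
post rel pulley 0.039169783820865126 -0.0003912215409492322 abs 0.03988021239222643 0.0007211276116567099
yaw diff -0.3139629386417475 0.03954187817224312
roller rel pulley 0.07762437943936748 0.00152526919281406 abs 0.07573349955562168 -0.0028206964889964476
post rel pulley 0.03932015646592771 0.002176216822906486 abs 0.037429276582181904 -0.0021697488589040225
yaw diff -0.9735992323426839 0.03830975372429473
```

View pics/z5.png

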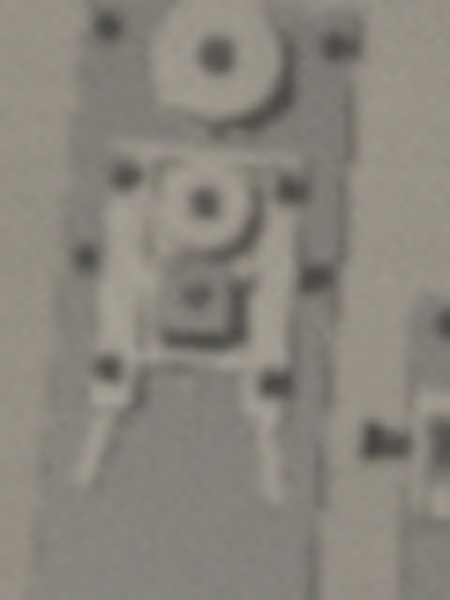

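```bash
python3 - <<'E'
from h import *
from plant import *
R=Rd(2,True)
arm.servo_line([.400,-.203,.048],R,speed=.12); st('down')
print(arm.servo_line([.445,-.203,.048],speed=.03,force_limit=2)); s=st('contact'); x=s['ee_pos'][0]; print('expected ~.436')
E
```

```text
down t 24.01 p [ 0.4003 -0.2032  0.0487] F [ 0.1 -0.7 -0.1] M [0.05 0.03 0.01] w 0.0006
True
contact t 25.09 p [ 0.435  -0.203   0.0476] F [-2.9  0.2  2.3] M [-0.1   0.49 -0.01] w 0.0003
expected ~.436
```

```bash
python3 - <<'E'
from h import *
from plant import *
def q2(q):
    a=np.radians(-115)+q; l=np.array([.02+.12*np.cos(a),.045+.12*np.sin(a)]); b=np.radians(-3.19)
    return np.array([.4947+np.cos(b)*l[0]-np.sin(b)*l[1],-.1410+np.sin(b)*l[0]+np.cos(b)*l[1]])
off=np.array([.435,-.203])-q2(0.0); print(off)
for q in(.1,.2,.3,.38,.43,.48,.53):
    p=q2(q)+off; print(arm.servo_line([*p,.048],speed=.03,force_limit=30)); st(q)
arm.wait(.3); st()
for n in('top','scene'): save(read_camera(n),n+'6')
cv2.imwrite('pics/t6.png',np.hstack([cv2.resize(load('top6')['frame'][170:290,270:390],(400,400),interpolation=2),cv2.resize(load('scene6')['frame'][140:260,200:320],(400,400),interpolation=2)])[:,:,::-1])
E
```

```text
[-2.54855028e-02 -5.10175407e-05]
False
0.1 t 25.65 p [ 0.4448 -0.2089  0.0475] F [-11.1  -7.5   2.8] M [-1.25  1.78 -0.06] w 0.0004
False
0.2 t 26.2 p [ 0.4555 -0.2136  0.0475] F [-16.5 -14.1   2.3] M [-2.38  2.75 -0.09] w 0.0003
False
0.3 t 26.75 p [ 0.4676 -0.2161  0.0475] F [-12.  -10.8   0.1] M [-1.77  1.9  -0.06] w 0.0004
False
0.38 t 27.22 p [ 0.4774 -0.2174  0.0475] F [-9.4 -9.7 -0.1] M [-1.61  1.52 -0.09] w 0.0005
False
0.43 t 27.57 p [ 0.4834 -0.2179  0.0475] F [-9.1 -9.5  0.4] M [-1.47  1.44 -0.09] w 0.0006
False
0.48 t 27.92 p [ 0.4893 -0.2182  0.0475] F [-9.2 -8.5  1.4] M [-1.54  1.57 -0.11] w 0.0007
False
0.53 t 28.27 p [ 0.4953 -0.2181  0.0475] F [-10.1 -10.3   0.4] M [-1.53  1.57 -0.03] w 0.0006
 t 28.57 p [ 0.4952 -0.2181  0.0475] F [-10.1  -9.5   1.1] M [-1.51  1.65 -0.12] w 0.0001
```

View pics/t6.png

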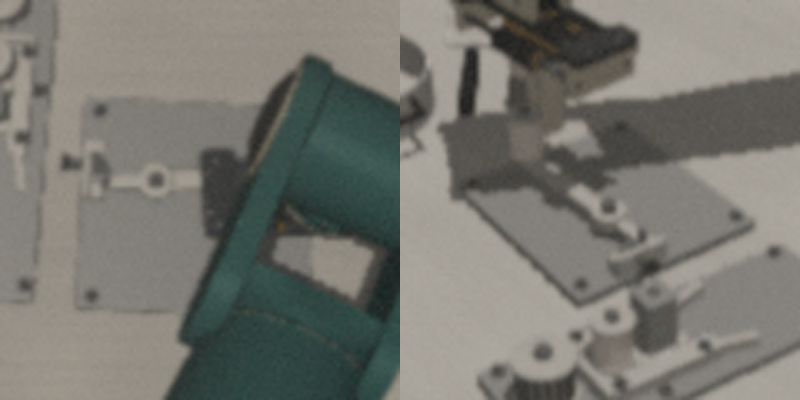

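```bash
python3 - <<'E'
from h import *
a=load('top6')['frame'][205:245,285:335];b=load('scene6')['frame'][160:230,215:285]; cc=load('scene5')['frame'][160:230,215:285]
cv2.imwrite('pics/t7.png',np.hstack([cv2.resize(b,(400,400),interpolation=2),cv2.resize(cc,(400,400),interpolation=2)])[:,:,::-1])
cv2.imwrite('pics/t8.png',cv2.resize(a,(750,600),interpolation=2)[:,:,::-1])
E
```

```text
(no output)
```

View pics/t7.png

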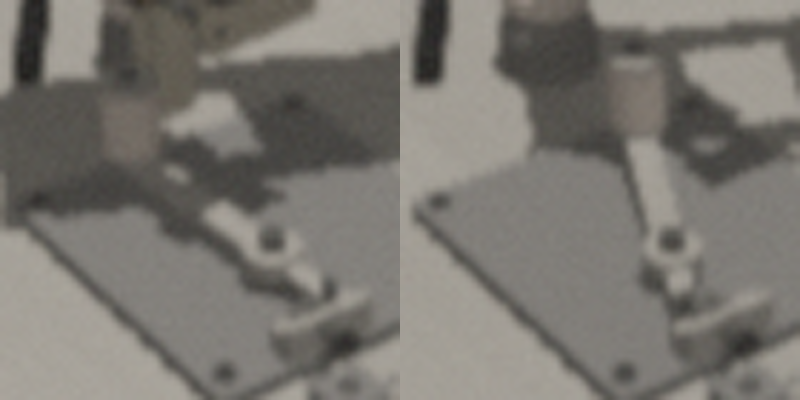

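View pics/t8.png

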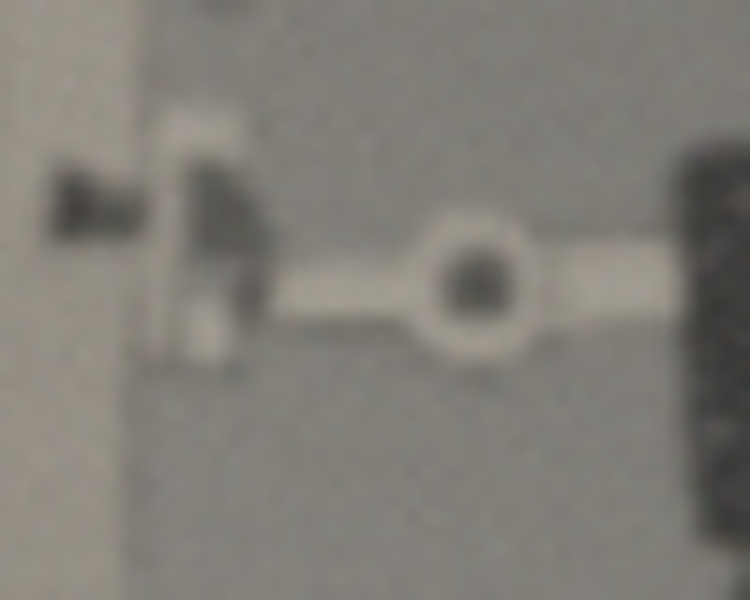

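```bash
python3 - <<'E'
from h import *
from plant import *
a=st(); arm.wait(.3); b=st(); print((b['ee_pos']-a['ee_pos'])*1e3)
arm.close_job()
E
```

```text
t 28.67 p [ 0.4952 -0.2181  0.0475] F [-10.7  -8.9   0.1] M [-1.54  1.62 -0.1 ] w 0.0004
 t 28.97 p [ 0.4952 -0.2181  0.0475] F [-9.4 -8.9  1.3] M [-1.57  1.63 -0.07] w 0.0008
[-0.01650754  0.01202882 -0.04554258]
the job is handed in; nothing more can be done
```

The job is handed in at about 29 s on the robot's clock. The idler module is home in the shoe, and the closed fingers are holding the tensioner arm past the pawl's click.

- **Module:** I gripped it by its post, set it on the landing, re-gripped it and slid it in over the detent until it met the end stop.
    - In the camera pictures the roller lies 78.7 mm (top) and 77.6 mm (scene) along drive_head x, measured from the pulley. The module is within about 2 mm of the centre line and turned by less than 1 degree (0.02 rad).
    - A small bright dot right behind the foot looks like the raised detent ball.
- **Tensioner:** I pushed its roller with the closed fingers.
    - Finger travel from first contact puts the arm at about 0.52 rad, and the bar's direction in the top picture puts it at about 0.53 rad.
    - The heel pin looks past the pawl and the slider looks fully out.
    - The push is steady at about 10 N against the spring, and the fingers moved less than 0.05 mm over 0.3 s.
- **Disagreements:** The two cameras differ by about 3 mm in absolute position, so I judged home from distances to the pulley. There is also about 9 N of sideways force on the fingers, probably friction on the roller, which I left because it was steady.
- **Not confirmed:** I did not measure the bystanders again at the end, but no move came near them. I read the detent and the pawl only from the pictures, and I did not see the click as a clear drop in force.

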